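# Open the handleless spice cupboard past a tin in the way

## Robot

A 6-joint arm with a two-finger parallel gripper is mounted at the origin on a cart in front of the work surface, level with it; the furniture and walls round the work are solid. World frame = base frame: x ahead of the robot, y to its left, z up, the work surface at z = 0. Lengths are in m, angles in rad, forces in N, time in s.
With the tool pointing down it reaches from about 0.375 to 0.9 m from the base axis. Payload 3.1 kg.
Tool frame: the origin (TCP) lies between the finger pads; the fingertips stand 17 mm ahead of it and the grasp point (between the pads) lies 2 mm behind it; z points along the fingers, y is the line along which they close (so a half turn about z gives the same grasp; the last joint's range is limited). The gripper opens to 85 mm and grips with 20 to 120 N. Pads are 22 mm wide; open, the fingers measure 114 mm over their backs; the gripper's body (76 mm by 85 mm) begins 54 mm behind the grasp point. The pads swing forward as they close: fully open they stand 13 mm farther back than shut.
Start: joints at [1.054, 0.527, 1.433, -0, 1.181, -0.178], TCP at [0.208, 0.589, 0.248] pointing down, gripper open.
Joint ranges: [-3.08, 3.08], [-0.75, 2.2], [0.22, 2.44], [-1.43, 4.57], [0, 2.65], [-2.85, 2.85]. Speed limits (rad/s): [2.79, 2.79, 3.14, 3.14, 3.14, 3.14].

## Interface

Orientations are given as a unit quaternion [x, y, z, w].
In Python, from station import sense, vision, order gives the robot as it stands.
- The arm moves only by the shell command python3 -m crank 'ROWS' [OPENING] [FORCE]. ROWS is JSON, a list of rows, each an object with "dp": the shift along the world's x, y, z in units of 30 mm (1.0 is 30 mm), a list of three; "angular": the turn, a rotation vector about the world's x, y, z in degrees, a list of three. In form: [{"dp": [dx, dy, dz], "angular": [ax, ay, az]}, ...]. A call has 1 to 20 rows; each row shifts and turns the commanded pose from where the row before left it; what a row does not reach is not made up. A row lasts 1/10 s, in which the tool goes at most 50 mm and 8.59 degrees, less where a joint would pass 70% of its speed; a pose out of reach is approached as far as the arm can. A call is refused whole if a number of a shift passes 1 or a number of a turn 8.59, either way. A call with a gripper value outside its range is refused whole. OPENING is the closure, from 0 (fully open) to 1 (shut), set as the call begins (- or left out, the last holds). The fingers move at their own pace and stop on an object; FORCE is the grip in N (left out, the last holds). Time passes only in rows, so rows that do not move let the fingers close. It gives the time, the measured TCP pose, the force, the opening and the grip force at its end, in the units of the state.
- sense(): the state, without advancing time (a new reading comes with each control period).
- vision.snapshot(name): name is "side" or "top" or "wrist"; returns a dict with "image" (400x640x3 uint8, blue, green, red), "range_z" (400x640 float32, m along the optical axis (not along the pixel's ray), 0 where there is no reading), "mtx" (3x3 intrinsics, pixels), "dist" ([k1, k2, p1, p2, k3] as OpenCV has them; the pictures are not rectified), "pose" (4x4, takes a point from camera to world coordinates); the wrist camera has in their place "mount" (4x4, takes a point from camera to tool coordinates, whose origin is the TCP and whose axes are the flange's). Camera axes: x right, y down, z forward; pixel columns grow to the right and rows downward; lengths in m; the calibration is good to about 2 mm. A picture is of the moment at which its call begins: read the wrist's pose just before it.
- order.sign_off(): hands the job in; it is judged then, once.
The state is a dict: "t": time; "q": joint angles; "qd": joint speeds; "tau": joint torques, N m; "tcp_pos": TCP position; "tool_rot": TCP orientation; "force": force on the tool from outside, world axes, zero at the start; "ft_torque": the same for the moment, N m; "finger_gap": opening from 0.0 (shut) to 1.0 (fully open); "gripper_force": force on a finger pad.
Only numpy, scipy, OpenCV 4.12 (cv2) and the standard library are available. Lean on these libraries where they do the work, as an engineer would, in place of code of your own. Each camera call takes 0.05 s, during which the arm holds its last target. There are 200 camera calls.

## Task

Get the little handleless spice cupboard open. First push the food tin that stands in front of it along the worktop to the right, completely out of the way of the door's swing (the door is hinged on its left); then press the door in at its upper right corner, where the push-to-open catch sits, let go so that the spring pops it ajar by itself, and finally push the door from behind its free edge until it stands wide open, square to the cupboard. Only push and press with the fingers: the tin must not be lifted or tipped, and the jars inside, the pepper mill and the coffee pot must stay where they are.

Things in the scene. Friction and masses are not known exactly. Their poses are not given: they have to be found in the camera images.
- door (a joint): the handleless door, rad: 0 shut, positive opening towards the robot, stop at 1.75. It presses in to -0.034 (5 mm at the free edge) against a spring, 3 to 5 N there; at about -0.02 the catch lets go for good, and once left alone the spring pushes it to 0.45 to 0.6; beyond that it stays where it is left. Leaf 168 mm wide, 14 mm thick, from 8 to 198 mm above the worktop
- cupboard: dark wood cupboard fixed on the worktop, 75 mm deep, 170 mm wide, 200 mm high; origin at the middle of its underside; own x points into it (away from the door), own y to the hinge side (left as seen by the robot), z up. The open front of its case is at own x = -38 mm; the back of the shut door at -44 mm and its outer face at -58 mm
- hinge_line (a point): point on the door's upright hinge axis, half-way up, fixed to the cupboard at own x = -44 mm, y = +85 mm, 100 mm above the worktop, in the plane of the back of the shut door
- press_spot (a point): point on the outer face of the door in front of the catch: 148 mm from the hinge line, 165 mm above the worktop; moves with the door; its x points into the cupboard when the door is shut and its y towards the hinge
- free_edge (a point): middle of the door's free upright edge, 169 mm from the hinge line, 100 mm above the worktop; moves with the door
- tin_center (a point): centre, half-way up, of the squat food tin standing on the worktop in front of the door: 75 mm diameter, 58 mm high, about 0.25 kg. Clear of the door's swing means farther than 214 mm (horizontally) from the hinge line; the worktop's front edge is near x = 0.365
- herb_jar: jar with a dark green cap inside the cupboard, 47 mm diameter, 128 mm high, origin under its centre
- salt: salt shaker inside the cupboard, 44 mm diameter, 90 mm high, origin under its centre
- spice_jar: small jar inside the cupboard, 38 mm diameter, 96 mm high, origin under its centre
- mill: wooden pepper mill right of the cupboard, 58 mm diameter, 170 mm high, origin under its centre
- moka: big stove-top coffee pot on a black plate at the right end of the worktop, 184x118 mm, 218 mm high, origin under its centre
Things that resemble listed ones, but are neither listed nor needed, are in the scene too. What is shaped like the part that bears tin_center but red is not meant.

How it is judged:
By the outcome, as a careful person would: the job done as asked, in the order asked, and still so for the second after the job is handed in, with the robot touching nothing.
It also fails if it takes over 72 s, if anything falls off the work surface, if the arm or the gripper's body presses on something with over 40 N, if the wrist force passes 120 N, or if a joint passes its speed limit or range.

## Working session

There is one attempt and no reset: what is moved stays moved. The work goes in short steps, Python scripts to look and compute and a shell command to move; the robot and the scene stay as the last step left them, time stands still between calls to the robot, and variables do not carry over. Pictures are saved under pics/ and viewed, at most 10 in all, crops included, and the job is handed in when it is done.

```bash
mkdir -p pics; ls; cat > h.py <<'E'
import numpy as np, cv2
from station import sense, vision, order
def pts(s, P=None):
    P = s["pose"] if P is None else P
    h,w=s["range_z"].shape
    u,v=np.meshgrid(np.arange(w),np.arange(h))
    n=cv2.undistortPoints(np.stack([u,v],-1).reshape(-1,1,2).astype(np.float32),np.array(s["mtx"]),np.array(s["dist"])).reshape(h,w,2)
    z=s["range_z"]
    c=np.dstack([n[...,0]*z,n[...,1]*z,z])
    P=np.array(P)
    return c@P[:3,:3].T+P[:3,3]
E
python3 - <<'E'
from h import *
s=sense(); print(s)
for n in("side","top"):
    a=vision.snapshot(n); cv2.imwrite(f"pics/{n}0.png",a["image"]); np.save(f"{n}0.npy",pts(a)); print(n,np.round(a["pose"],3).tolist())
E
```

```text
pics
{'t': 0.0, 'q': array([ 1.05348815e+00,  5.28482233e-01,  1.43387669e+00,  5.73580704e-06,
        1.18138500e+00, -1.78490244e-01]), 'qd': array([-0.00126559, -0.00017487, -0.00108458,  0.00057229,  0.0006278 ,
        0.00032222]), 'tau': array([-4.19251965e-04, -4.42352128e+01, -1.78020072e+01, -3.61853636e-04,
        8.24505201e-03, -2.29346441e-06]), 'tcp_pos': array([0.20736498, 0.58889499, 0.24733184]), 'tool_rot': array([ 1.68600785e-01,  9.85683833e-01, -1.01028869e-03, -3.69201819e-04]), 'force': array([ 0.29860703, -0.06961737,  0.08835868]), 'ft_torque': array([ 0.01437546, -0.00515904,  0.02080816]), 'gripper_force': 0.0, 'finger_gap': 0.998706487337905}
side [[-0.971, -0.156, 0.182, 0.401], [-0.239, 0.633, -0.737, 0.559], [0.0, -0.759, -0.651, 0.677], [0.0, 0.0, 0.0, 1.0]]
top [[-0.263, -0.757, 0.598, 0.04], [-0.965, 0.212, -0.156, 0.081], [-0.008, -0.618, -0.786, 0.795], [0.0, 0.0, 0.0, 1.0]]
```

View pics/side0.png

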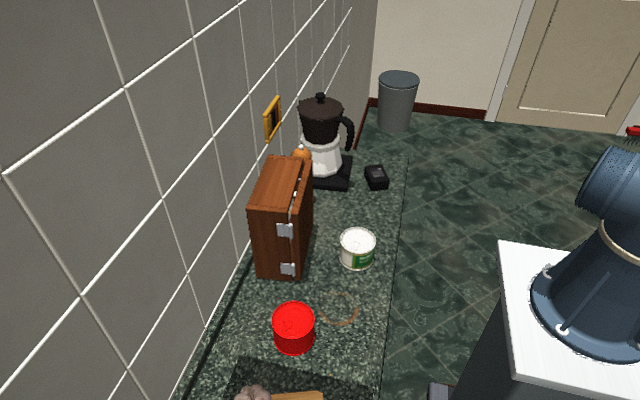

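View pics/top0.png

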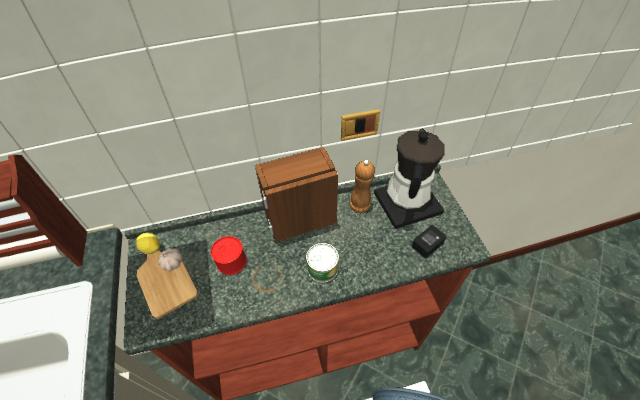

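Possible targets for the tin are the red tin at top (228,255) / side (294,328), excluded by colour, and the white/green tin at top (322,262) / side (357,248), which stands in front of the door and is the one I choose. The cupboard's top is at about (297,168) in the top view, the mill at (363,185), the moka pot at (415,175) and a small black box at (428,240).

```bash
python3 - <<'E'
from h import *
im=cv2.imread("pics/top0.png"); P=np.load("top0.npy")
cv2.imwrite("pics/crop.png",cv2.resize(im[120:300,210:460],None,fx=3,fy=3,interpolation=cv2.INTER_CUBIC))
z=P[...,2]
def rep(n,m):
    q=P[m]; print(n,len(q),q.mean(0).round(3),q.min(0).round(3),q.max(0).round(3)); return q
v,u=np.mgrid[:400,:640]
box=lambda a,b,c,d:(u>a)&(u<b)&(v>c)&(v<d)
m=box(300,345,240,285)&(abs(z-.058)<.006); q=rep("tin",m)
print(cv2.minEnclosingCircle(q[:,:2].astype(np.float32)))
side=np.load("side0.npy"); us=(u>335)&(u<380)&(v>225)&(v<275)&(abs(side[...,2]-.058)<.006)
print("tin side",cv2.minEnclosingCircle(side[us][:,:2].astype(np.float32)))
m=box(245,345,140,220)&(abs(z-.2)<.006); q=rep("cup top",m); r=cv2.minAreaRect(q[:,:2].astype(np.float32)); print(r,cv2.boxPoints(r).round(3).tolist())
m=box(270,340,180,240)&(z>.03)&(z<.18)&(P[...,0]<.62); q=rep("door",m)
c=q.mean(0);U,S,V=np.linalg.svd(q-c,full_matrices=False);print(c,V[2])
rep("mill",box(348,376,158,215)&(z>.03))
rep("moka",box(376,445,125,225)&(z>.03)); rep("box",box(410,448,222,258)&(z>.012))
E
```

```text
tin 744 [ 0.456 -0.025  0.056] [ 0.418 -0.062  0.052] [0.495 0.013 0.062]
((0.456034392118454, -0.02529289573431015), 0.03868905082345009)
tin side ((0.45550018548965454, -0.02532167360186577), 0.039113156497478485)
cup top 2603 [ 0.616 -0.002  0.2  ] [ 0.555 -0.094  0.194] [0.698 0.096 0.206]
((0.6324306726455688, 0.00011905282735824585), (0.14373014867305756, 0.17931488156318665), 5.659503936767578) [[0.5519999861717224, 0.0820000022649765], [0.5699999928474426, -0.09600000083446503], [0.7129999995231628, -0.0820000022649765], [0.6949999928474426, 0.09600000083446503]]
door 2589 [ 0.564 -0.01   0.109] [ 0.554 -0.095  0.03 ] [0.574 0.078 0.18 ]
[ 0.56375756 -0.00983888  0.108564  ] [-0.99579976 -0.09153414 -0.00208541]
mill 986 [ 0.622 -0.175  0.104] [ 0.04  -0.246  0.031] [0.699 0.081 0.795]
moka 4416 [ 0.611 -0.295  0.15 ] [ 0.04  -0.466  0.03 ] [0.699 0.081 0.795]
box 623 [ 0.441 -0.295  0.036] [ 0.04  -0.345  0.012] [0.483 0.081 0.795]
```

View pics/crop.png

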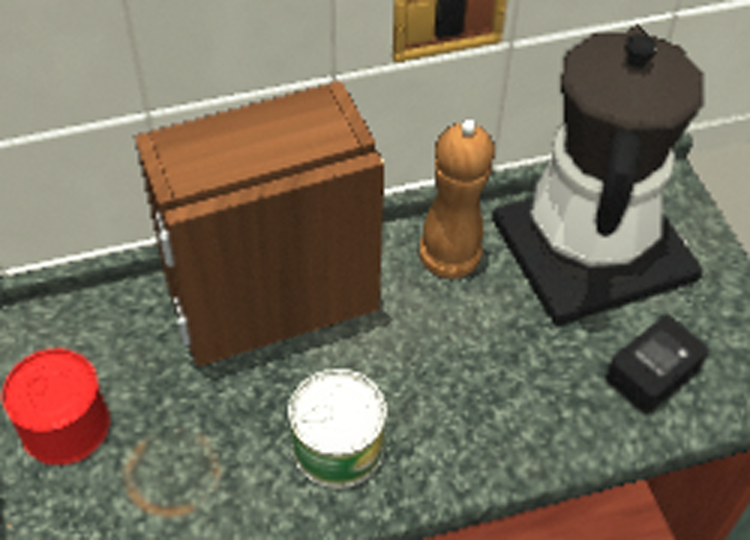

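The crop shows the white/green tin alone in front of the door (crop centre ~(337,410)), so the choice holds. I'll go left of it with half-open fingers across the push direction.

```bash
python3 -m crank '[{"dp":[0.46,-0.98,0],"angular":[0,0,-3.9]},{"dp":[0.46,-0.98,0],"angular":[0,0,-3.9]},{"dp":[0.46,-0.98,0],"angular":[0,0,-3.9]},{"dp":[0.46,-0.98,0],"angular":[0,0,-3.9]},{"dp":[0.46,-0.98,0],"angular":[0,0,-3.9]},{"dp":[0.46,-0.98,0],"angular":[0,0,-3.9]},{"dp":[0.46,-0.98,0],"angular":[0,0,-3.9]},{"dp":[0.46,-0.98,0],"angular":[0,0,-3.9]},{"dp":[0.46,-0.98,0],"angular":[0,0,-3.9]},{"dp":[0.46,-0.98,0],"angular":[0,0,-3.9]},{"dp":[0.46,-0.98,0],"angular":[0,0,-3.9]},{"dp":[0.46,-0.98,0],"angular":[0,0,-3.9]},{"dp":[0.46,-0.98,0],"angular":[0,0,-3.9]},{"dp":[0.46,-0.98,0],"angular":[0,0,-3.9]},{"dp":[0.46,-0.98,0],"angular":[0,0,-3.9]},{"dp":[0.46,-0.98,0],"angular":[0,0,-3.9]},{"dp":[0.46,-0.98,0],"angular":[0,0,-3.9]},{"dp":[0.46,-0.98,0],"angular":[0,0,-3.9]},{"dp":[0,0,0],"angular":[0,0,0]}]' 0.53 40
python3 - <<'E'
from h import *
a=vision.snapshot("top"); P=pts(a); z=P[...,2]; x=P[...,0]; y=P[...,1]
for n,m in dict(red=(x>.4)&(x<.6)&(y>.1)&(y<.28)&(z>.045)&(z<.075),box=(x>.38)&(x<.52)&(y<-.22)&(y>-.4)&(z>.015)&(z<.06),mill=(x>.57)&(x<.66)&(y<-.13)&(y>-.21)&(z>.03)&(z<.18)).items():
    q=P[m]; print(n,len(q),np.percentile(q,2,axis=0).round(3),np.percentile(q,98,axis=0).round(3)) if len(q) else 0
E
```

```text
t: 2.0
tcp_pos: [0.4584, 0.0572, 0.2483]
tool_rot: [0.706, 0.708, 0.0, 0.001]
force: [-0.8, -0.2, -0.1]
finger_gap: 0.468
gripper_force: 0.0
red 759 [0.498 0.155 0.047] [0.57  0.223 0.059]
box 616 [ 0.415 -0.338  0.016] [ 0.519 -0.261  0.035]
mill 770 [ 0.595 -0.198  0.034] [ 0.629 -0.153  0.166]
```

```bash
python3 -m crank '[{"dp":[0,0,-0.9],"angular":[0,0,0]},{"dp":[0,0,-0.9],"angular":[0,0,0]},{"dp":[0,0,-0.9],"angular":[0,0,0]},{"dp":[0,0,-0.9],"angular":[0,0,0]},{"dp":[0,0,-0.9],"angular":[0,0,0]},{"dp":[0,0,-0.9],"angular":[0,0,0]},{"dp":[0,0,-0.9],"angular":[0,0,0]},{"dp":[0,0,-0.5],"angular":[0,0,0]},{"dp":[0,0,-0.3],"angular":[0,0,0]},{"dp":[0,0,0],"angular":[0,0,0]}]'
python3 -m crank '[{"dp":[0,-0.2,0],"angular":[0,0,0]},{"dp":[0,-0.2,0],"angular":[0,0,0]},{"dp":[0,-0.2,0],"angular":[0,0,0]},{"dp":[0,-0.2,0],"angular":[0,0,0]},{"dp":[0,-0.2,0],"angular":[0,0,0]},{"dp":[0,-0.2,0],"angular":[0,0,0]},{"dp":[0,-0.2,0],"angular":[0,0,0]},{"dp":[0,-0.2,0],"angular":[0,0,0]},{"dp":[0,-0.2,0],"angular":[0,0,0]},{"dp":[0,-0.2,0],"angular":[0,0,0]}]'
python3 -m crank '[{"dp":[0,-0.2,0],"angular":[0,0,0]},{"dp":[0,-0.2,0],"angular":[0,0,0]},{"dp":[0,-0.2,0],"angular":[0,0,0]},{"dp":[0,-0.2,0],"angular":[0,0,0]},{"dp":[0,-0.2,0],"angular":[0,0,0]},{"dp":[0,-0.2,0],"angular":[0,0,0]},{"dp":[0,-0.2,0],"angular":[0,0,0]},{"dp":[0,-0.2,0],"angular":[0,0,0]},{"dp":[0,-0.2,0],"angular":[0,0,0]},{"dp":[0,-0.2,0],"angular":[0,0,0]},{"dp":[0,-0.2,0],"angular":[0,0,0]},{"dp":[0,-0.2,0],"angular":[0,0,0]},{"dp":[0,-0.2,0],"angular":[0,0,0]},{"dp":[0,-0.2,0],"angular":[0,0,0]},{"dp":[0,-0.2,0],"angular":[0,0,0]},{"dp":[0,-0.2,0],"angular":[0,0,0]},{"dp":[0,-0.15,0],"angular":[0,0,0]},{"dp":[0,-0.1,0],"angular":[0,0,0]},{"dp":[0,-0.05,0],"angular":[0,0,0]},{"dp":[0,0,0],"angular":[0,0,0]}]'
cat > tin.py <<'E'
from h import *
H=np.array([.5698,.0775])
for n in("top","side"):
    a=vision.snapshot(n); P=pts(a); im=a["image"].astype(int); z=P[...,2]
    m=(abs(z-.058)<.005)&(P[...,0]>.38)&(P[...,0]<.53)&(P[...,1]<.06)&(P[...,1]>-.25)&(im.min(2)>110)
    if m.sum()>50:
        c,r=cv2.minEnclosingCircle(P[m][:,:2].astype(np.float32)); print(n,m.sum(),np.round(c,4),r,"dist",np.hypot(*(c-H)).round(3))
    cv2.imwrite(f"pics/{n}_last.png",a["image"])
E
python3 tin.py
```

```text
t: 3.05
tcp_pos: [0.455, 0.0611, 0.0345]
tool_rot: [0.704, 0.71, -0.001, -0.001]
force: [-0.0, -0.4, 0.1]
finger_gap: 0.468
gripper_force: 0.0
t: 4.05
tcp_pos: [0.4558, 0.0001, 0.0353]
tool_rot: [0.705, 0.71, -0.0, -0.0]
force: [-0.3, 3.2, 2.0]
finger_gap: 0.475
gripper_force: 1.4
t: 6.05
tcp_pos: [0.4562, -0.1051, 0.0353]
tool_rot: [0.705, 0.71, -0.0, 0.0]
force: [-0.2, 0.3, 0.2]
finger_gap: 0.469
gripper_force: 0.3
top 397 [ 0.4597 -0.1391] 0.04794653505086899 dist 0.243
side 134 [ 0.454  -0.1299] 0.044378601014614105 dist 0.237
```

```bash
python3 -m crank '[{"dp":[0,0.3,0],"angular":[0,0,0]},{"dp":[0,0.4,0],"angular":[0,0,0]},{"dp":[0,0.3,0.2],"angular":[0,0,0]},{"dp":[0,0,0.9],"angular":[0,0,0]},{"dp":[0,0,0.9],"angular":[0,0,0]},{"dp":[0,0,0.9],"angular":[0,0,0]},{"dp":[0,0,0.9],"angular":[0,0,2.6]},{"dp":[0,0,0.6],"angular":[0,0,2.6]}]'
python3 -m crank '[{"dp":[0.5,0,0],"angular":[0,0,0]},{"dp":[0.5,0,0],"angular":[0,0,0]},{"dp":[0.5,0,0],"angular":[0,0,0]},{"dp":[0.5,0,0],"angular":[0,0,0]},{"dp":[0,0,0],"angular":[0,0,0]},{"dp":[0,0,0],"angular":[0,0,0]}]' 1 40
python3 tin.py
python3 - <<'E'
from h import *
a=vision.snapshot("top"); P=pts(a); z=P[...,2]
ex=np.array([.9958,.0915]);ey=np.array([-.0915,.9958])
X=P[...,:2]@ex;Y=P[...,:2]@ey
m=(z>.01)&(z<.145)&(X>.52)&(X<.575)&(Y<.04)&(Y>-.16)
print(m.sum(),np.percentile(X[m],[5,50,95]),np.percentile(Y[m],[.5,99.5]))
m=(z>.06)&(z<.2)&(X<.555)&(X>.45)&(Y<.04)&(Y>-.2)
print("gripper near door: max X",m.sum(),np.percentile(X[m],[2,50,99]))
print(sense()["tcp_pos"][:2]@ex)
E
```

```text
t: 6.95
tcp_pos: [0.4563, -0.0738, 0.1694]
tool_rot: [0.671, 0.742, 0.0, 0.001]
force: [-0.1, -0.6, 0.8]
finger_gap: 0.468
gripper_force: 0.0
t: 7.55
tcp_pos: [0.5153, -0.0738, 0.1673]
tool_rot: [0.671, 0.741, -0.0, -0.001]
force: [0.5, 0.1, 0.3]
finger_gap: -0.003
gripper_force: 0.0
top 656 [ 0.4558 -0.1484] 0.03850242495536804 dist 0.253
side 566 [ 0.4562 -0.149 ] 0.039228376001119614 dist 0.253
2070 [0.55892346 0.56042977 0.56215943] [-0.14435034  0.02470374]
gripper near door: max X 96 [0.47364507 0.4987095  0.53066895]
0.5059272208666138
```

View pics/side_last.png

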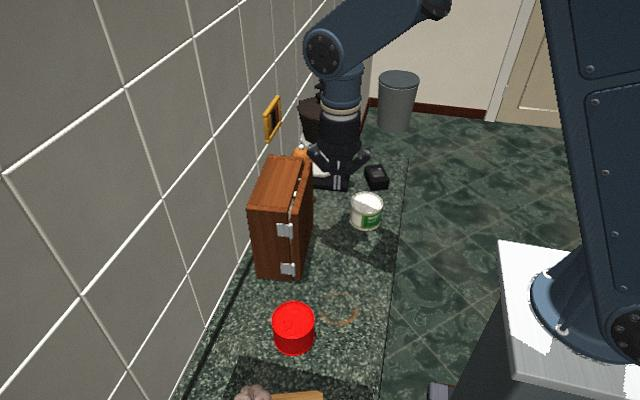

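The tin is upright in the clear at (366,212), 253 mm from the hinge. The gripper's knuckles flare out at (315,155), so I'll check their profile before pressing.

```bash
python3 - <<'E'
from h import *
ex=np.array([.9958,.0915]);ey=np.array([-.0915,.9958]); t=sense()["tcp_pos"]
for n in("top","side"):
    P=pts(vision.snapshot(n)); d=P-t; X=d[...,:2]@ex; Y=d[...,:2]@ey; z=d[...,2]
    for a in np.arange(-.02,.14,.01):
        m=(z>a)&(z<a+.01)&(abs(Y)<.055)&(X>-.1)&(X<.047)
        if m.sum()>3: print(n,round(a,2),m.sum(),np.percentile(X[m],[1,99]).round(3),np.percentile(Y[m],[1,99]).round(3))
E
```

```text
top -0.01 28 [-0.015  0.004] [-0.007  0.011]
top 0.0 25 [-0.015  0.006] [-0.006  0.011]
top 0.01 10 [-0.009  0.004] [0.007 0.011]
top 0.02 12 [-0.014  0.024] [0.01  0.013]
top 0.03 50 [-0.035  0.031] [-0.008  0.013]
top 0.04 34 [-0.041  0.037] [-0.005  0.014]
top 0.05 52 [-0.051  0.034] [-0.003  0.017]
top 0.06 48 [-0.061  0.013] [-0.012  0.017]
top 0.07 129 [-0.062  0.007] [-0.013  0.019]
top 0.08 81 [-0.053 -0.006] [-0.005  0.019]
top 0.09 73 [-0.043 -0.011] [-0.009  0.018]
top 0.1 43 [-0.039 -0.027] [-0.011  0.011]
top 0.11 94 [-0.038  0.002] [-0.029  0.037]
top 0.12 130 [-0.038  0.003] [-0.028  0.037]
top 0.13 139 [-0.038  0.002] [-0.031  0.037]
side -0.02 9 [-0.007  0.005] [0.004 0.01 ]
side -0.01 44 [-0.014  0.012] [-0.005  0.012]
side 0.0 56 [-0.013  0.012] [0.002 0.013]
side 0.01 52 [-0.014  0.012] [0.003 0.012]
side 0.02 59 [-0.018  0.021] [-0.01   0.014]
side 0.03 171 [-0.035  0.034] [-0.01   0.013]
side 0.04 170 [-0.041  0.041] [-0.013  0.016]
side 0.05 167 [-0.049  0.046] [-0.012  0.018]
side 0.06 184 [-0.057  0.046] [0.001 0.017]
side 0.07 248 [-0.061  0.046] [-0.012  0.019]
side 0.08 225 [-0.05   0.045] [-0.006  0.02 ]
side 0.09 211 [-0.041  0.041] [-0.007  0.019]
side 0.1 51 [-0.038  0.037] [-0.002  0.012]
side 0.11 117 [-0.037  0.034] [0.003 0.038]
side 0.12 185 [-0.037  0.034] [0.007 0.037]
side 0.13 191 [-0.037  0.034] [0.002 0.038]
```

The fingers flare along their closing line just above the pads, so I'll turn the tool 90° to put its thin side towards the door.

```bash
python3 -m crank '[{"dp":[0,-0.1,0],"angular":[0,0,8.1]},{"dp":[0,0,0],"angular":[0,0,8.1]},{"dp":[0,0,0],"angular":[0,0,8.1]},{"dp":[0,0,0],"angular":[0,0,8.1]},{"dp":[0,0,0],"angular":[0,0,8.1]},{"dp":[0,0,0],"angular":[0,0,8.1]},{"dp":[0,0,0],"angular":[0,0,8.1]},{"dp":[0,0,0],"angular":[0,0,8.1]},{"dp":[0,0,0],"angular":[0,0,8.1]},{"dp":[0,0,0],"angular":[0,0,8.1]},{"dp":[0,0,0],"angular":[0,0,8.1]},{"dp":[0,0,0],"angular":[0,0,0]}]'
python3 -m crank '[{"dp":[0.3,0.03,0],"angular":[0,0,0]},{"dp":[0.3,0.03,0],"angular":[0,0,0]},{"dp":[0.3,0.03,0],"angular":[0,0,0]},{"dp":[0.2,0.02,0],"angular":[0,0,0]},{"dp":[0.1,0,0],"angular":[0,0,0]},{"dp":[0,0,0],"angular":[0,0,0]}]'
```

```text
t: 9.0
tcp_pos: [0.5157, -0.0778, 0.1673]
tool_rot: [-0.041, 0.999, 0.0, -0.0]
force: [-1.4, 0.2, -1.0]
finger_gap: -0.002
gripper_force: 0.0
t: 9.6
tcp_pos: [0.5526, -0.0744, 0.1672]
tool_rot: [-0.041, 0.999, -0.0, 0.0]
force: [-0.0, 0.9, 0.4]
finger_gap: -0.001
gripper_force: 0.0
```

```bash
python3 -m crank '[{"dp":[0.05,0,0],"angular":[0,0,0]},{"dp":[0.05,0.01,0],"angular":[0,0,0]},{"dp":[0.05,0,0],"angular":[0,0,0]},{"dp":[0.05,0.01,0],"angular":[0,0,0]},{"dp":[0,0,0],"angular":[0,0,0]}]'
python3 -m crank '[{"dp":[0.04,0,0],"angular":[0,0,0]},{"dp":[0,0,0],"angular":[0,0,0]}]'
python3 -m crank '[{"dp":[0.04,0,0],"angular":[0,0,0]},{"dp":[0,0,0],"angular":[0,0,0]}]'
```

```text
t: 10.1
tcp_pos: [0.5568, -0.0737, 0.1671]
tool_rot: [-0.041, 0.999, 0.0, -0.002]
force: [-4.1, -1.5, 0.8]
finger_gap: -0.002
gripper_force: 0.0
t: 10.3
tcp_pos: [0.5588, -0.0737, 0.167]
tool_rot: [-0.041, 0.999, 0.0, -0.001]
force: [-3.5, -0.1, -0.3]
finger_gap: -0.001
gripper_force: 0.0
t: 10.5
tcp_pos: [0.5602, -0.0737, 0.1671]
tool_rot: [-0.041, 0.999, 0.0, -0.0]
force: [-4.0, 0.0, -0.2]
finger_gap: 0.001
gripper_force: 0.0
```

```bash
python3 -m crank '[{"dp":[0.04,0,0],"angular":[0,0,0]},{"dp":[0,0,0],"angular":[0,0,0]},{"dp":[0,0,0],"angular":[0,0,0]}]'
python3 - <<'E'
from h import *
P=pts(vision.snapshot("top")); z=P[...,2]
ex=np.array([.9958,.0915]);ey=np.array([-.0915,.9958])
X=P[...,:2]@ex;Y=P[...,:2]@ey
m=(z>.02)&(z<.14)&(X>.54)&(X<.575)&(Y<.02)&(Y>-.14)
p=np.polyfit(Y[m],X[m],1);print(m.sum(),p,np.polyval(p,[.025,-.123]))
E
```

```text
t: 10.8
tcp_pos: [0.5613, -0.0737, 0.1671]
tool_rot: [-0.041, 0.999, 0.0, -0.001]
force: [-4.5, 0.1, -1.0]
finger_gap: -0.002
gripper_force: 0.0
1812 [-0.03849429  0.56096955] [0.5600072  0.56570435]
```

The door slope shows it is pressed in to about -0.03 rad, so the catch should have let go. I'll withdraw quickly.

```bash
python3 -m crank '[{"dp":[-1,-0.1,0],"angular":[0,0,0]},{"dp":[-1,-0.3,0],"angular":[0,0,0]},{"dp":[-1,-0.6,0],"angular":[0,0,0]},{"dp":[-0.8,-0.8,0],"angular":[0,0,0]},{"dp":[0,-0.8,0],"angular":[0,0,0]},{"dp":[0,0,0],"angular":[0,0,0]},{"dp":[0,0,0],"angular":[0,0,0]},{"dp":[0,0,0],"angular":[0,0,0]},{"dp":[0,0,0],"angular":[0,0,0]},{"dp":[0,0,0],"angular":[0,0,0]},{"dp":[0,0,0],"angular":[0,0,0]},{"dp":[0,0,0],"angular":[0,0,0]}]'
cat > door.py <<'E'
from h import *
H=np.array([.5698,.0775]); ex=np.array([.9958,.0915]);ey=np.array([-.0915,.9958])
for n in("top","side"):
    a=vision.snapshot(n); P=pts(a); cv2.imwrite(f"pics/{n}_last.png",a["image"])
    m=(abs(P[...,2]-.198)<.004); d=P[...,:2]-H; X=d@ex; Y=d@ey
    m&=(X<-.012 if n=="top" else X<-.012)&(np.hypot(X,Y)<.185)&(Y<.05)
    im=a["image"].astype(int); m&=(im[...,2]>im[...,0]+25)
    q=np.stack([X[m],Y[m]],1)
    if len(q)>20: r=cv2.minAreaRect(q.astype(np.float32)); b=cv2.boxPoints(r); print(n,len(q),np.round(r[1],3),b.round(3).tolist(), "angle far pts", np.degrees(np.arctan2(-q[:,0],-q[:,1]))[np.hypot(*q.T)>.13].mean())
E
python3 door.py; python3 tin.py
```

```text
t: 12.05
tcp_pos: [0.4478, -0.1515, 0.1673]
tool_rot: [-0.041, 0.999, 0.0, 0.0]
force: [0.1, 0.0, -1.0]
finger_gap: -0.004
gripper_force: 0.0
top 242 [0.085 0.016] [[-0.09200000017881393, -0.14499999582767487], [-0.07800000160932541, -0.15199999511241913], [-0.039000000804662704, -0.07699999958276749], [-0.05299999937415123, -0.0689999982714653]] angle far pts 30.95051641586671
side 468 [0.166 0.015] [[-0.09200000017881393, -0.14399999380111694], [-0.07800000160932541, -0.15199999511241913], [-0.0010000000474974513, -0.004999999888241291], [-0.014999999664723873, 0.0020000000949949026]] angle far pts 30.744159214666585
top 666 [ 0.4558 -0.1489] 0.038582950830459595 dist 0.254
side 553 [ 0.4569 -0.1481] 0.039110805839300156 dist 0.252
```

View pics/top_last.png

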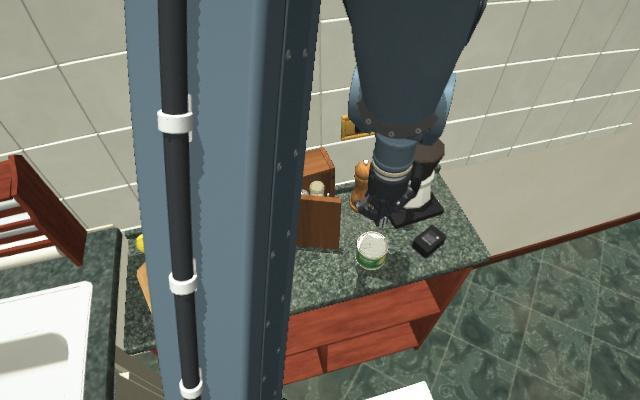

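The door popped ajar to about 27.6° (0.48 rad); its leaf is at (320,222) and the tin is clear at (372,250). Next I'll work out the arc from behind the free edge.

```bash
cat > arc.py <<'E'
import numpy as np,sys
H=np.array([.5698,.0775]); ex=np.array([.9958,.0915]);ey=np.array([-.0915,.9958])
W=lambda X,Y:H+X*ex+Y*ey
def T(th,r,h):
    t=np.radians(th); return W(-r*np.sin(t)+h*np.cos(t),-r*np.cos(t)-h*np.sin(t))
if __name__=="__main__":
    w=[np.array([.4478,-.1515]),W(-.035,-.205),T(27.6,.138,.032),T(27.6,.138,.014)]
    for a,b in zip(w,w[1:]): print(b.round(4),((b-a)/.03).round(2))
    th=np.arange(27.6,90.1,5.2); p=[T(t,.138,.0135) for t in th]
    for t,a,b in zip(th[1:],p,p[1:]): print(round(t,1),b.round(4),((b-a)/.03).round(3),"half",((b-a)/.06).round(3))
E
python3 arc.py
```

```text
[ 0.5537 -0.1298] [3.53 0.72]
[ 0.5469 -0.0623] [-0.23  2.25]
[ 0.5303 -0.0555] [-0.55  0.23]
32.8 [ 0.5179 -0.0511] [-0.396  0.139] half [-0.198  0.07 ]
38.0 [ 0.5065 -0.0459] [-0.381  0.174] half [-0.191  0.087]
43.2 [ 0.4956 -0.0396] [-0.364  0.208] half [-0.182  0.104]
48.4 [ 0.4853 -0.0324] [-0.344  0.24 ] half [-0.172  0.12 ]
53.6 [ 0.4757 -0.0243] [-0.32  0.27] half [-0.16   0.135]
58.8 [ 0.4668 -0.0153] [-0.295  0.298] half [-0.147  0.149]
64.0 [ 0.4588 -0.0056] [-0.266  0.324] half [-0.133  0.162]
69.2 [0.4517 0.0048] [-0.236  0.347] half [-0.118  0.173]
74.4 [0.4456 0.0158] [-0.204  0.367] half [-0.102  0.183]
79.6 [0.4406 0.0273] [-0.169  0.384] half [-0.085  0.192]
84.8 [0.4365 0.0392] [-0.134  0.397] half [-0.067  0.199]
90.0 [0.4336 0.0514] [-0.097  0.408] half [-0.049  0.204]
```

```bash
python3 -m crank '[{"dp":[0.7,0.14,0.15],"angular":[0,0,0]},{"dp":[0.7,0.14,0],"angular":[0,0,0]},{"dp":[0.7,0.14,0],"angular":[0,0,0]},{"dp":[0.7,0.14,0],"angular":[0,0,0]},{"dp":[0.73,0.16,0],"angular":[0,0,0]},{"dp":[0,0,0],"angular":[0,0,-4]},{"dp":[0,0,0],"angular":[0,0,-7]},{"dp":[0,0,0],"angular":[0,0,-7]},{"dp":[-0.03,0.3,0],"angular":[0,0,-7]},{"dp":[-0.05,0.5,0],"angular":[0,0,-2.6]},{"dp":[-0.05,0.5,0],"angular":[0,0,0]},{"dp":[-0.05,0.5,0],"angular":[0,0,0]},{"dp":[-0.05,0.45,0],"angular":[0,0,0]},{"dp":[0,0,0],"angular":[0,0,0]}]'
python3 door.py
```

```text
t: 13.65
tcp_pos: [0.546, -0.0606, 0.1718]
tool_rot: [0.197, 0.98, 0.0, -0.001]
force: [0.0, -0.1, -0.6]
finger_gap: 0.0
gripper_force: 0.0
top 459 [0.166 0.017] [[-0.10000000149011612, -0.14000000059604645], [-0.0860000029206276, -0.14900000393390656], [-0.0020000000949949026, -0.004999999888241291], [-0.01600000075995922, 0.003000000026077032]] angle far pts 33.791296150879205
side 479 [0.167 0.015] [[-0.0989999994635582, -0.14000000059604645], [-0.0860000029206276, -0.1469999998807907], [-0.0010000000474974513, -0.004000000189989805], [-0.014000000432133675, 0.004000000189989805]] angle far pts 33.68079906267818
```

View pics/side_last.png

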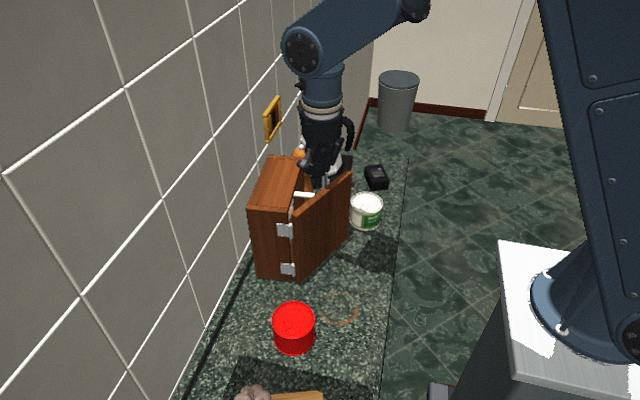

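The fingers are behind the leaf at (322,180) and the door is at about 30°. Now I'll push along the arc, turning the tool with the door.

```bash
python3 -m crank '[{"dp":[-0.2,0.05,0],"angular":[0,0,0]},{"dp":[-0.2,0.05,0],"angular":[0,0,0]},{"dp":[-0.15,0.08,0],"angular":[0,0,0]},{"dp":[-0.2,0.07,0],"angular":[0,0,-2.6]},{"dp":[-0.2,0.07,0],"angular":[0,0,-2.6]},{"dp":[-0.19,0.09,0],"angular":[0,0,-2.6]},{"dp":[-0.19,0.09,0],"angular":[0,0,-2.6]},{"dp":[-0.18,0.1,0],"angular":[0,0,-2.6]},{"dp":[-0.18,0.1,0],"angular":[0,0,-2.6]},{"dp":[-0.17,0.12,0],"angular":[0,0,-2.6]},{"dp":[-0.17,0.12,0],"angular":[0,0,-2.6]},{"dp":[-0.16,0.135,0],"angular":[0,0,-2.6]},{"dp":[-0.16,0.135,0],"angular":[0,0,-2.6]},{"dp":[-0.15,0.15,0],"angular":[0,0,-2.6]},{"dp":[-0.15,0.15,0],"angular":[0,0,-2.6]},{"dp":[-0.13,0.16,0],"angular":[0,0,-2.6]},{"dp":[-0.13,0.16,0],"angular":[0,0,-2.6]},{"dp":[0,0,0],"angular":[0,0,0]}]'
python3 door.py
```

```text
t: 15.55
tcp_pos: [0.4581, -0.0074, 0.1718]
tool_rot: [0.495, 0.869, -0.0, -0.001]
force: [-0.4, -0.6, 0.1]
finger_gap: -0.002
gripper_force: 0.0
top 468 [0.161 0.037] [[-0.1679999977350235, -0.035999998450279236], [-0.15800000727176666, -0.07100000232458115], [-0.003000000026077032, -0.026000000536441803], [-0.014000000432133675, 0.009999999776482582]] angle far pts 76.08333474931882
side 610 [0.158 0.016] [[-0.16599999368190765, -0.03400000184774399], [-0.16200000047683716, -0.04899999871850014], [-0.008999999612569809, -0.006000000052154064], [-0.013000000268220901, 0.009999999776482582]] angle far pts 76.775137000616
```

The door coasted to about 74°, ahead of the fingers. I'll continue more slowly.

```bash
python3 -m crank '[{"dp":[-0.12,0.17,0],"angular":[0,0,-2.6]},{"dp":[-0.12,0.17,0],"angular":[0,0,-2.6]},{"dp":[-0.05,0.09,0],"angular":[0,0,-2.6]},{"dp":[-0.05,0.09,0],"angular":[0,0,-2.6]},{"dp":[-0.05,0.09,0],"angular":[0,0,-2]},{"dp":[-0.05,0.09,0],"angular":[0,0,-2]},{"dp":[-0.04,0.1,0],"angular":[0,0,-2]},{"dp":[-0.04,0.1,0],"angular":[0,0,-2]},{"dp":[-0.04,0.1,0],"angular":[0,0,-2]},{"dp":[-0.04,0.1,0],"angular":[0,0,-2]},{"dp":[-0.02,0.05,0],"angular":[0,0,-1]},{"dp":[-0.02,0.05,0],"angular":[0,0,-1]},{"dp":[-0.02,0.05,0],"angular":[0,0,0]},{"dp":[-0.02,0.05,0],"angular":[0,0,0]},{"dp":[-0.02,0.05,0],"angular":[0,0,0]},{"dp":[-0.02,0.05,0],"angular":[0,0,0]},{"dp":[0,0,0],"angular":[0,0,0]},{"dp":[0,0,0],"angular":[0,0,0]}]'
cat > ang.py <<'E'
from h import *
H=np.array([.5698,.0775]); ex=np.array([.9958,.0915]);ey=np.array([-.0915,.9958])
for n in("top","side"):
    a=vision.snapshot(n);P=pts(a);d=P[...,:2]-H;X=d@ex;Y=d@ey;z=P[...,2];im=a["image"].astype(int)
    cv2.imwrite(f"pics/{n}_last.png",a["image"])
    m=(X<-.02)&(X>-.19)&(abs(Y)<.07)&(im[...,2]>im[...,0]+25)&(z>.03)
    f=m&(z<.185)  # faces
    if f.sum()>100:
        p=np.polyfit(X[f],Y[f],1); r=abs(Y-np.polyval(p,X)); f&=r<.004; p=np.polyfit(X[f],Y[f],1); print(n,"face",f.sum(),"deg",90-np.degrees(np.arctan(p[0])),"off",p[1])
    t=m&(abs(z-.198)<.004)
    if t.sum()>50: p=np.polyfit(X[t],Y[t],1); print(n,"top",t.sum(),"deg",90-np.degrees(np.arctan(p[0])),"off",p[1])
E
python3 ang.py
```

```text
t: 17.45
tcp_pos: [0.4377, 0.0343, 0.1718]
tool_rot: [0.667, 0.745, -0.0, -0.0]
force: [-1.1, 0.3, -0.9]
finger_gap: -0.001
gripper_force: 0.0
top face 167 deg 89.22325728675884 off 0.01667111804829365
top top 433 deg 93.16010309800023 off 0.004485484338638333
side face 4450 deg 93.43492150783183 off 0.010406269515883493
side top 621 deg 93.4164338786907 off 0.005739234010109443
```

The door reads about 93°. I'll back off and check that it stays there.

```bash
python3 -m crank '[{"dp":[0,-0.5,0],"angular":[0,0,0]},{"dp":[0,-0.5,0.1],"angular":[0,0,0]},{"dp":[0,0,0.9],"angular":[0,0,0]},{"dp":[0,0,0.9],"angular":[0,0,0]},{"dp":[0,0,0.9],"angular":[0,0,0]},{"dp":[0,0,0],"angular":[0,0,0]},{"dp":[0,0,0],"angular":[0,0,0]},{"dp":[0,0,0],"angular":[0,0,0]}]'
python3 ang.py; python3 tin.py
```

```text
t: 18.35
tcp_pos: [0.4369, 0.0044, 0.2549]
tool_rot: [0.667, 0.745, -0.001, -0.001]
force: [-0.6, -0.0, 0.6]
finger_gap: 0.001
gripper_force: 0.0
top face 165 deg 89.0445580496069 off 0.017110959608912946
top top 435 deg 93.1250014037498 off 0.004603437847732877
side face 4449 deg 93.40885763350232 off 0.010437573793189499
side top 636 deg 92.99082962435315 off 0.006271811391909437
top 667 [ 0.4556 -0.1486] 0.0383964367210865 dist 0.253
side 577 [ 0.4545 -0.1478] 0.03935955464839935 dist 0.253
```

View pics/side_last.png

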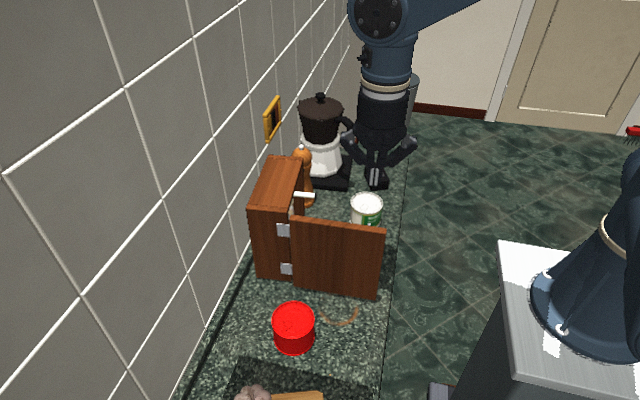

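The door stands still at about 93°, with its leaf at (337,258). The tin is upright and clear at (367,210), the jars, mill and coffee pot were not touched, and the robot is free of everything. I'll hand it in.

```bash
python3 -c "
from station import order
print(order.sign_off())"
```

```text
the job is handed in; nothing more can be done
None
```

The job is handed in after 18 s: the tin stands upright and clear at 253 mm from the hinge, the door was pressed and popped ajar by itself, and it now rests open at about 93°, a few degrees past square because it coasted.

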